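# Pack the pressing weights into their tin

### The arm

A 6-joint arm with a two-finger parallel gripper is mounted at the origin on the work surface. World frame = base frame: x ahead of the robot, y to its left, z up, the work surface at z = 0. Lengths are in m, angles in degrees, forces in N, time in s.
With the tool pointing down it reaches from about 0.4 to 0.825 m from the base axis. Payload 7 kg.
Tool frame: the origin (TCP) lies at the very end of the fingers, on their centre line; the grasp point (between the pads) lies 19 mm behind it (ctrl.hold_point_z is the distance from the TCP to the grasp point, in m); z points along the fingers, y is the line along which they close (so a half turn about z gives the same grasp; the last joint's range is limited). The gripper opens to 88 mm and grips with 3 to 60 N. Pads are 19 mm wide; open, the fingers measure 130 mm over their backs; the gripper's body (78 mm by 193 mm) begins 47 mm behind the grasp point.
Start: joints at [90.59, 20.546, 0.682, 0, -70.136, -16.507], TCP at [0.185, 0.649, 0.197] pointing down, gripper open.
Joint ranges: [-176.03, 176.03], [-82.01, 121.73], [-58.28, 71.71], [-173.87, 95.51], [-174.79, -0.11], [-173.66, 173.66]. Speed limits (degrees/s): [136.94, 136.94, 172.46, 180, 180, 180].

### API

Orientations are given as [roll, pitch, yaw] about the fixed x, y, z axes, in that order (R = Rz(yaw) Ry(pitch) Rx(roll)).
In Python, from plant import sensors, viewer, workorder, ctrl gives the robot as it stands.
- The arm moves only by the shell command python3 -m pendant 'ROWS'. ROWS is JSON, a list of rows, each a list of 3 entries, a list of its own where there are three numbers: the opening, from -1 (shut) to 1 (fully open), so that 0 is half open, then the shift along the tool's x, y, z in m, then the turn, a rotation vector about the tool's x, y, z in degrees. A call has 1 to 10 rows; each row is the pose to reach, as a shift and turn from the pose commanded when the call began, along the tool's axes at that moment; what a row does not reach only later rows make up. A row lasts 1/12 s, in which the tool goes at most 41.7 mm and 7.16 degrees, less where a joint would pass 70% of its speed; a pose out of reach is approached as far as the arm can. A call with a gripper value outside its range is refused whole. The fingers move at their own pace and stop on an object; the grip force is fixed at half the most. Time passes only in rows, so rows that repeat a pose let the fingers close. It gives the time, the measured TCP pose, the force, the opening and the grip force at its end, in the units of the state.
- sensors.get_obs(): the state, without advancing time (a new reading comes with each control period).
- viewer.snapshot(name): name is "side" or "top" or "wrist"; returns the picture (400x640x3 uint8, red, green, blue); there is no depth.
- viewer.camera_params(name): a dict with "fx", "fy", "cx", "cy" (pixels), "dist" ([k1, k2, p1, p2, k3] as OpenCV has them; the pictures are not rectified), "extrinsics" (4x4, takes a point from world to camera coordinates). Camera axes: x right, y up, looking along -z (the intrinsics and any distortion apply to the point x, -y, -z); pixel columns grow to the right and rows downward; lengths in m; the calibration is good to about 2 mm. A picture is of the moment at which its call begins: read the wrist's pose just before it. camera_params takes no time and is no camera call; for the wrist camera it gives the pose at the moment of the call.
- workorder.close_job(): hands the job in; it is judged then, once.
The state is a dict: "clock": time; "joint_pos": joint angles; "qvel": joint speeds; "tau": joint torques, N m; "tool_pos": TCP position; "orientation": TCP orientation; "force": force on the tool from outside, world axes, zero at the start; "moment": the same for the moment, N m; "opening": finger opening in m; "gripper_force": force on a finger pad.
Only numpy, scipy, OpenCV 4.12 (cv2) and the standard library are available. Lean on these libraries where they do the work, as an engineer would, in place of code of your own. Each camera call takes 0.05 s, during which the arm holds its last target. There are 200 camera calls.

### The job

Pack all seven knobbed brass pressing weights flat in the round green tin, one in the middle and six around it: shift the strayed weight in the tin out of the way of the others, then add the two from the cork mat. Set each down gently rather than dropping it, leave the tin about where it stands, and do not disturb the jar or the brass rod guides.

Things in the scene. Friction and masses are not known exactly. Their poses are not given: they have to be found in the camera images.
- tin_floor (a point): Centre of the inner floor (4 mm above the counter) of a loose shallow round green tin, 0.7 kg: inside 190 mm across, 18 mm deep; outside 196 mm across, 22 mm high. Seven weights fit only as one in the middle and six around, with about 5 mm of play. Four start in ring places; a fifth has strayed, 38 to 64 mm from the centre, between the two free ring places.
- w1_knob (a point): One of the seven weights, as w2_knob to w7_knob (see there for sizes). Alike: w1 to w7. At the start four stand in the tin as neighbours of a ring of six, 60 degrees apart, 63.5 mm (within 2) from the tin's centre.
- w2_knob (a point): Mid-knob of one of seven alike brass weights: disc 60 mm across, 20 mm thick, with an upright round walnut knob 22 mm across, 34 mm tall on its centre (about 450 g). This point is on the axis, 37 mm above the underside, 17 mm above the brass. Grasp by the knob. Five start in the tin, two on the mat; which is which varies.
- w3_knob (a point): Mid-knob of one of seven alike brass weights: disc 60 mm across, 20 mm thick, with an upright round walnut knob 22 mm across, 34 mm tall on its centre (about 450 g). This point is on the axis, 37 mm above the underside, 17 mm above the brass. Grasp by the knob. Five start in the tin, two on the mat; which is which varies.
- w4_knob (a point): Mid-knob of one of seven alike brass weights: disc 60 mm across, 20 mm thick, with an upright round walnut knob 22 mm across, 34 mm tall on its centre (about 450 g). This point is on the axis, 37 mm above the underside, 17 mm above the brass. Grasp by the knob. Five start in the tin, two on the mat; which is which varies.
- w5_knob (a point): Mid-knob of one of seven alike brass weights: disc 60 mm across, 20 mm thick, with an upright round walnut knob 22 mm across, 34 mm tall on its centre (about 450 g). This point is on the axis, 37 mm above the underside, 17 mm above the brass. Grasp by the knob. Five start in the tin, two on the mat; which is which varies.
- w6_knob (a point): Mid-knob of one of seven alike brass weights: disc 60 mm across, 20 mm thick, with an upright round walnut knob 22 mm across, 34 mm tall on its centre (about 450 g). This point is on the axis, 37 mm above the underside, 17 mm above the brass. Grasp by the knob. Five start in the tin, two on the mat; which is which varies.
- w7_knob (a point): Mid-knob of one of seven alike brass weights: disc 60 mm across, 20 mm thick, with an upright round walnut knob 22 mm across, 34 mm tall on its centre (about 450 g). This point is on the axis, 37 mm above the underside, 17 mm above the brass. Grasp by the knob. Five start in the tin, two on the mat; which is which varies.
- mat: Fixed cork mat, 200 x 130 x 4 mm, where two weights start; its origin is the centre of its underside, x along its length. Its top is level with the tin's inner floor.
- jar_center (a point): Centre of the squat amber glass jar, 84 mm across and 72 mm high, a bystander beyond the work.
- guide_a_center (a point): Centre of a brass rod guide (a bar 100 x 22 mm with two upright lugs, 26 mm high, long along its x), a bystander at the left of the work.
- guide_b_center (a point): Centre of a second, equal brass rod guide, a bystander at the right of the work, beyond the vise.
- vise: Fixed cast iron vise gripping a walnut button board, about 220 x 170 mm and 200 mm high, at the right of the work; the origin is the centre of its underside.

How it is judged:
By the outcome, as a careful person would: the job done as asked, in the order asked, and still so for the second after the job is handed in, with the robot touching nothing.
It also fails if it takes over 64 s, if anything falls off the work surface, if the arm or the gripper's body presses on something with over 40 N, if the wrist force passes 120 N, or if a joint passes its speed limit or range.

## Working session

There is one attempt and no reset: what is moved stays moved. The work goes in short steps, Python scripts to look and compute and a shell command to move; the robot and the scene stay as the last step left them, time stands still between calls to the robot, and variables do not carry over. Pictures are saved under pics/ and viewed, at most 10 in all, crops included, and the job is handed in when it is done.

```bash
ls; mkdir -p pics; cat > h.py <<'E'
import numpy as np,cv2
from plant import sensors,viewer,ctrl
def K(p): return np.array([[p['fx'],0,p['cx']],[0,p['fy'],p['cy']],[0,0,1.]])
def ray(p,uv,z):
    uv=np.array(uv,float).reshape(-1,1,2)
    n=cv2.undistortPoints(uv,K(p),np.array(p['dist'])).reshape(-1,2)
    E=np.array(p['extrinsics']);R=E[:3,:3];c=-R.T@E[:3,3]
    d=np.c_[n[:,0],-n[:,1],-np.ones(len(n))]@R
    return c+d*((z-c[2])/d[:,2])[:,None]
def proj(p,X):
    E=np.array(p['extrinsics']);q=np.atleast_2d(X)@E[:3,:3].T+E[:3,3]
    q=q*[1,-1,-1]
    return cv2.projectPoints(q.reshape(-1,1,3),np.zeros(3),np.zeros(3),K(p),np.array(p['dist']))[0].reshape(-1,2)
def snap(n,f):
    p=viewer.camera_params(n);im=viewer.snapshot(n)
    cv2.imwrite(f'pics/{f}.png',im[...,::-1]);return p,im
E
python3 - <<'E'
from h import *
a=snap('top','top0')[1];b=snap('side','side0')[1]
for n in('top','side'):
    p=viewer.camera_params(n);E=np.array(p['extrinsics']);print(n,p['fx'],-E[:3,:3].T@E[:3,3],E[:3,:3].round(2).tolist())
cv2.imwrite('pics/both.png',cv2.resize(np.vstack([a,b])[...,::-1],(480,600)))
print(sensors.get_obs())
E
```

```text
pics
top 447.70976306001296 [ 0.41991712 -0.05904673  1.30814166] [[-0.02, -1.0, 0.02], [0.99, -0.02, 0.15], [-0.15, 0.02, 0.99]]
side 481.01082354398284 [ 0.46179944 -1.40932803  0.95356127] [[0.99, -0.11, 0.02], [0.04, 0.56, 0.83], [-0.1, -0.82, 0.56]]
{'clock': 0.1, 'joint_pos': array([ 9.05899941e+01,  2.05865988e+01,  6.40878650e-01, -1.81493752e-02,
       -7.01375349e+01, -1.65084732e+01]), 'qvel': array([ 0.07930758, -0.07132241,  0.17233219,  0.0692675 ,  0.05802257,
        0.00398264]), 'tau': array([-1.32570232e-03, -5.84166098e+01,  2.93749076e+01,  7.01548263e+00,
        1.01277253e-02, -4.92106869e-05]), 'tool_pos': array([0.18500912, 0.64865443, 0.19633749]), 'orientation': array([ 1.79915328e+02, -7.30034108e-03, -1.59246526e+01]), 'force': array([-0.15558036,  0.13250122, -0.52832679]), 'moment': array([0.02067809, 0.0495873 , 0.0433904 ]), 'gripper_force': 0.0, 'opening': 0.0876987154860292}
```

View pics/top0.png

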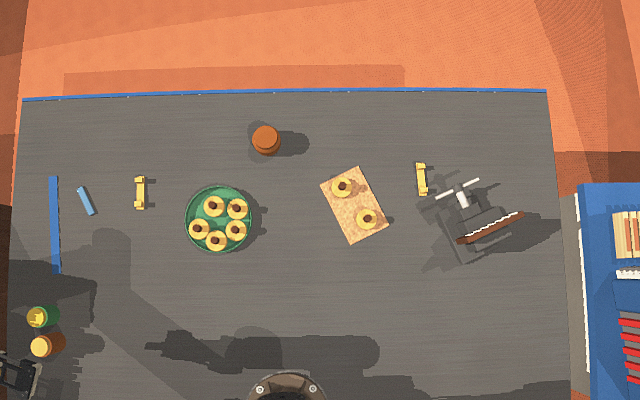

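View pics/side0.png

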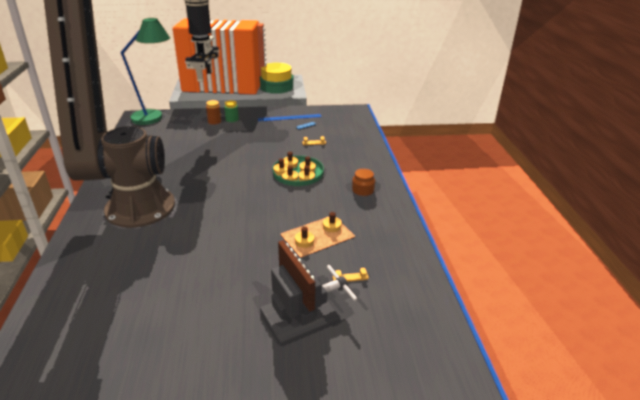

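The top view shows the tin at about (219,219), with knobs near (214,206), (239,209), (236,230), (216,241) and (198,229). The mat weights are at (342,186) and (366,218). The jar at (266,139) and the guides at (140,193) and (421,180) are clear of the work.

```bash
python3 - <<'E'
from h import *
p=viewer.camera_params('top');im=cv2.imread('pics/top0.png');hsv=cv2.cvtColor(im,cv2.COLOR_BGR2HSV)
g=cv2.inRange(hsv,(50,90,30),(90,255,255));g[300:]=0;g[:150]=0
c=max(cv2.findContours(g,0,2)[0],key=cv2.contourArea);(x,y),r=cv2.minEnclosingCircle(c);print('tin',x,y,r,ray(p,(x,y),.022))
k=cv2.inRange(hsv,(0,60,15),(25,255,120));k[:170]=0;k[260:]=0;k[:,:180]=0;k[:,400:]=0
n,l,s,ce=cv2.connectedComponentsWithStats(k)
for i in range(1,n):
    if s[i,4]>15: print(s[i].tolist(),ce[i].round(1),ray(p,ce[i],.045)[0].round(4))
w=viewer.camera_params('wrist');E=np.array(w['extrinsics']);o=sensors.get_obs()
print('wristcam',-E[:3,:3].T@E[:3,3],E[:3,:3].round(3).tolist(),w['fx'],w['cx'],w['cy'],o['tool_pos'],ctrl.hold_point_z)
E
```

```text
tin 218.0 219.0 33.615570068359375 [[0.55541731 0.18864552 0.022     ]]
[209, 202, 8, 7, 25] [213.4 205.2] [0.5928 0.198  0.045 ]
[235, 205, 6, 7, 20] [237.7 208.4] [0.5824 0.1281 0.045 ]
[363, 215, 8, 7, 19] [366.5 217.9] [ 0.549  -0.2379  0.045 ]
[193, 225, 9, 7, 28] [197.8 228.5] [0.5269 0.2417 0.045 ]
[233, 226, 6, 7, 19] [235.8 229.3] [0.5231 0.1333 0.045 ]
wristcam [0.2557534  0.62955774 0.38387358] [[-0.275, -0.962, 0.002], [0.926, -0.265, -0.268], [0.258, -0.072, 0.963]] 348.8754888659835 323.163106395895 200.96591257049485 [0.18500912 0.64865443 0.19633749] 0.0188
```

```bash
python3 -m pendant '[[0,[0.010,0.007,0],[0,0,0]],[0,[0.029,0.0205,0],[0,0,0]],[0,[0.058,0.041,0],[0,0,0]],[0,[0.089,0.063,0],[0,0,0]],[0,[0.121,0.085,0],[0,0,0]],[0,[0.152,0.108,0],[0,0,0]],[0,[0.183,0.130,0],[0,0,0]],[0,[0.215,0.152,0],[0,0,0]],[0,[0.246,0.174,0],[0,0,0]],[0,[0.277,0.197,0],[0,0,0]]]'; python3 -m pendant '[[0,[0.031,0.022,0],[0,0,0]],[0,[0.062,0.044,0],[0,0,0]],[0,[0.093,0.066,0],[0,0,0]],[0,[0.124,0.088,0],[0,0,0]],[0,[0.155,0.110,0],[0,0,0]],[0,[0.180,0.128,0],[0,0,0]],[0,[0.198,0.140,0],[0,0,0]],[0,[0.205,0.145,0],[0,0,0]],[0,[0.205,0.145,0],[0,0,0]],[0,[0.205,0.145,0],[0,0,0]]]'
python3 - <<'E'
from h import *
snap('wrist','w1')
E
```

```text
clock: 0.93
tool_pos: [0.3983, 0.3815, 0.1972]
orientation: [-180.0, 0.0, -15.9]
force: [1.5, 0.4, -0.2]
opening: 0.0442
gripper_force: 0.0
clock: 1.77
tool_pos: [0.5546, 0.1875, 0.1969]
orientation: [180.0, 0.0, -16.0]
force: [-0.1, 0.7, -0.2]
opening: 0.0439
gripper_force: 0.0
```

View pics/w1.png

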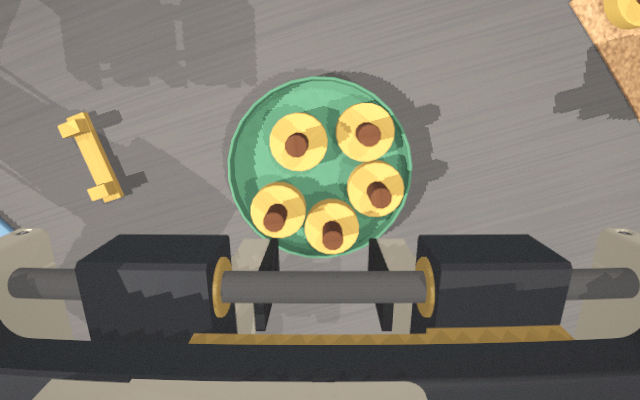

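The wrist view shows the tin centred near (320,165). The stray is at (298,142), ring weights are at (366,132), (376,190), (332,228) and (278,210), and the free side is at upper left.

```bash
cat >> h.py <<'E'
def hull(m): 
    c=max(cv2.findContours(m,0,cv2.CHAIN_APPROX_NONE)[0],key=cv2.contourArea);return cv2.convexHull(c)[:,0].astype(float)
def circ(P): 
    A=np.c_[2*P[:,:2],np.ones(len(P))];s=np.linalg.lstsq(A,(P[:,:2]**2).sum(1),rcond=None)[0]
    return s[:2],np.sqrt(s[2]+s[0]**2+s[1]**2)
def weights(p,im,zt=.024):
    hsv=cv2.cvtColor(im,cv2.COLOR_RGB2HSV)
    b=cv2.inRange(hsv,(17,90,90),(34,255,255));b=cv2.morphologyEx(b,cv2.MORPH_OPEN,np.ones((3,3)))
    n,l,s,ce=cv2.connectedComponentsWithStats(b);out=[]
    for i in range(1,n):
        if s[i,4]<400: continue
        P=ray(p,hull((l==i).astype(np.uint8)),zt);e=cv2.minEnclosingCircle(P[:,:2].astype(np.float32)*1000)
        c,r=circ(P);c2=np.array(e[0])/1000
        kn=cv2.inRange(hsv,(0,60,20),(16,255,200));m=np.zeros_like(kn);cv2.fillConvexPoly(m,hull((l==i).astype(np.uint8)).astype(int),255)
        M=cv2.moments(cv2.bitwise_and(m,kn),True);k=(M['m10']/max(M['m00'],1),M['m01']/max(M['m00'],1))
        out.append((ce[i].round(0),c.round(4),round(r*1000,1),c2.round(4),round(e[1],1),ray(p,k,.044)[0,:2].round(4),s[i,4]))
    return out
def tin(p,im):
    hsv=cv2.cvtColor(im,cv2.COLOR_RGB2HSV);g=cv2.inRange(hsv,(50,70,30),(90,255,255))
    h=hull(g);P=ray(p,h,.022);c,r=circ(P);
    k=abs(np.linalg.norm(P[:,:2]-c,axis=1)-r)<.003;return circ(P[k])
E
python3 - <<'E'
from h import *
p=viewer.camera_params('wrist');im=cv2.imread('pics/w1.png')[...,::-1].copy()
c,r=tin(p,im);print('tin',c,r)
for w in weights(p,im):
    d=w[1]-c;print(*w,'| r,ang',(np.linalg.norm(d)*1000).round(1),np.degrees(np.arctan2(d[1],d[0])).round(1))
E
```

```text
tin [0.55871462 0.19165025] 0.09706099640986764
[623.  13.] [ 0.6365 -0.1443] 20.2 [ 0.6328 -0.142 ] 24.7 [ 0.6396 -0.1427] 950 | r,ang 344.8 -77.0
[369. 158.] [0.5562 0.138 ] 54.0 [0.5555 0.1371] 60.9 [0.5554 0.1369] 4387 | r,ang 53.7 -92.7
[ 93. 157.] [0.6409 0.4207] 45.9 [0.641  0.4194] 48.9 [0.6368 0.4027] 2340 | r,ang 243.3 70.3
[299. 141.] [0.5959 0.2035] 29.8 [0.5958 0.2034] 30.1 [0.5956 0.2041] 2239 | r,ang 39.0 17.7
[305. 216.] [0.5132 0.2213] 54.9 [0.5119 0.2223] 60.9 [0.5132 0.2219] 3909 | r,ang 54.3 146.9
[220. 287.] [0.4555 0.3306] 34.4 [0.4597 0.3384] 40.1 [0.472  0.3324] 683 | r,ang 173.1 126.6
[427. 287.] [0.395  0.1164] 33.4 [0.3948 0.1114] 40.3 [0.4026 0.1126] 674 | r,ang 180.2 -155.3
[398. 337.] [0.6161 0.1009] 357.4 [0.3329 0.1749] 240.1 [0.3561 0.1612] 4776 | r,ang 107.4 -57.7
```

```bash
cat >> h.py <<'E'
def knobs(p,im,z=.044):
    hsv=cv2.cvtColor(im,cv2.COLOR_RGB2HSV);k=cv2.inRange(hsv,(0,60,20),(14,255,200))
    b=cv2.dilate(cv2.inRange(hsv,(17,90,90),(34,255,255)),np.ones((5,5)))
    n,l,s,ce=cv2.connectedComponentsWithStats(k);out=[]
    for i in range(1,n):
        ring=cv2.dilate((l==i).astype(np.uint8),np.ones((5,5)))-(l==i)
        if 100<s[i,4]<3000 and b[ring>0].mean()>120: out.append((ce[i],s[i,4],ray(p,ce[i],z)[0,:2]))
    return out
E
python3 - <<'E'
from h import *
p=viewer.camera_params('wrist');im=cv2.imread('pics/w1.png')[...,::-1].copy()
c,r=tin(p,im)
for a,s,w in knobs(p,im):
    d=w-c;print(a.round(1),s,w.round(4),'r,ang',(np.linalg.norm(d)*1000).round(1),np.degrees(np.arctan2(d[1],d[0])).round(1))
E
```

```text
[367.7 133.8] 436 [0.5866 0.1349] r,ang 63.2 -63.9
[296.3 144.5] 426 [0.5956 0.2041] r,ang 39.0 18.6
[378.6 194.6] 462 [0.5247 0.139 ] r,ang 62.7 -122.8
[275.1 217.4] 471 [0.5304 0.247 ] r,ang 62.2 117.1
[331.9 235.2] 464 [0.4956 0.196 ] r,ang 63.3 176.0
```

```bash
python3 -m pendant '[[0,[0.010,-0.008,0.010],[0,0,0]],[0,[0.025,-0.019,0.035],[0,0,0]],[0,[0.035,-0.027,0.065],[0,0,0]],[0,[0.035,-0.027,0.095],[0,0,0]],[0,[0.035,-0.027,0.120],[0,0,0]],[0,[0.035,-0.027,0.140],[0,0,0]],[0,[0.035,-0.027,0.155],[0,0,0]],[0,[0.035,-0.027,0.165],[0,0,0]],[0,[0.035,-0.027,0.169],[0,0,0]],[0,[0.035,-0.027,0.169],[0,0,0]]]'; python3 -m pendant '[[-1,[0,0,0],[0,0,0]],[-1,[0,0,0],[0,0,0]],[-1,[0,0,0],[0,0,0]],[-1,[0,0,0],[0,0,0]],[-1,[0,0,0],[0,0,0]],[-1,[0,0,0],[0,0,0]]]'
```

```text
clock: 2.65
tool_pos: [0.5952, 0.2049, 0.0276]
orientation: [179.9, 0.0, -15.9]
force: [-0.6, 0.1, 0.8]
opening: 0.0437
gripper_force: 0.0
clock: 3.15
tool_pos: [0.5963, 0.2042, 0.029]
orientation: [-180.0, -0.0, -15.9]
force: [-1.0, 0.0, 3.6]
opening: 0.0092
gripper_force: 2.0
```

```bash
python3 - <<'E'
from h import *
o=sensors.get_obs();print(o['opening'],o['gripper_force'],o['force'])
p,im=snap('wrist','w2');p2,t=snap('top','t2')
cv2.imwrite('pics/c2.png',np.hstack([im[150:400,170:470],cv2.resize(t[170:270,170:290],(300,250))])[...,::-1])
E
```

```text
0.009238942695505068 1.959935836493969 [-1.0282797   0.03788715  3.6448094 ]
```

View pics/c2.png

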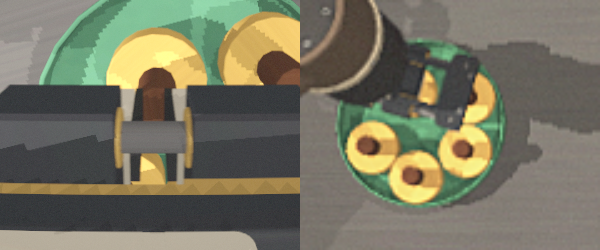

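The wrist crop shows the knob ahead (+x tool) of the nearly shut fingers, so the grasp squeezed it forward. I'll open and remeasure.

```bash
python3 -m pendant '[[0,[0,0,0],[0,0,0]],[0,[0,0,0],[0,0,0]],[0,[0,0,0],[0,0,0]],[0,[0,0,-0.010],[0,0,0]],[0,[0,0,-0.035],[0,0,0]],[0,[-0.010,0,-0.070],[0,0,0]],[0,[-0.020,0,-0.105],[0,0,0]],[0,[-0.020,0,-0.115],[0,0,0]],[0,[-0.020,0,-0.115],[0,0,0]],[0,[-0.020,0,-0.115],[0,0,0]]]'
python3 - <<'E'
from h import *
print(sensors.get_obs()['tool_pos'])
E=np.array(viewer.camera_params('wrist')['extrinsics']);print('cam',-E[:3,:3].T@E[:3,3])
for n in('wrist','top'):
    p,im=snap(n,n+'3');
    c,r=tin(p,im);print('tin',c,r)
    for a,s,w in (knobs(p,im)): print(a.round(1),s,w.round(4),'r',(np.linalg.norm(w-c)*1000).round(1))
    for w in weights(p,im):
        if 27<w[2]<33: print(*w)
E
```

```text
clock: 4.08
tool_pos: [0.5764, 0.2099, 0.1438]
orientation: [-179.9, -0.0, -15.9]
force: [0.1, -0.2, -1.4]
opening: 0.0434
gripper_force: 0.0
[0.57640476 0.20993599 0.14384762]
cam [0.64700603 0.19039064 0.33142614]
tin [0.55890861 0.19077205] 0.09695066345742072
[408.6 157.6] 709 [0.5866 0.134 ] r 63.1
[325.9 169.7] 601 [0.5956 0.2029] r 38.6
[417.8 224.4] 632 [0.5269 0.1386] r 61.2
[298.8 251.7] 677 [0.5309 0.2463] r 62.2
[360.1 262.6] 254 [0.5055 0.1963] r 53.7
[326. 163.] [0.5963 0.2027] 29.9 [0.5964 0.2027] 30.2 [0.5957 0.2029] 2894
[220. 287.] [0.5027 0.3282] 28.8 [0.5062 0.3354] 34.2 [0.5184 0.3326] 679
[426. 287.] [0.4514 0.1469] 28.5 [0.451  0.1418] 34.3 [0.4611 0.1409] 673
tin [0.55605733 0.1885586 ] 0.09709400925354707
[357.5 214.5] 170 [ 0.5592 -0.2126] r 401.2
```

View pics/wrist3.png

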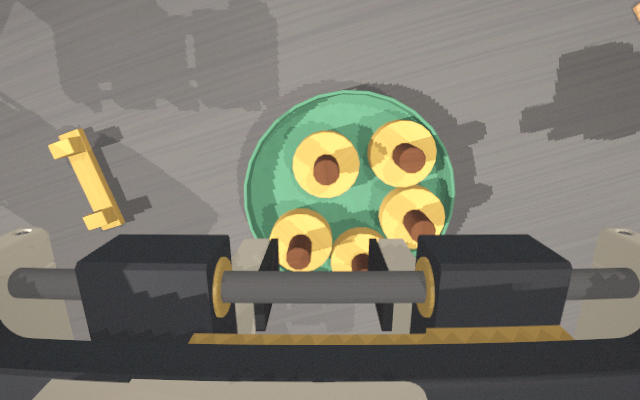

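```bash
python3 - <<'E'
from h import *
p=viewer.camera_params('wrist');E=np.array(p['extrinsics']);o=sensors.get_obs()
q=dict(p);F=E.copy();F[:3,3]=E[:3,3]-E[:3,:3]@(np.array([.5963,.2042,.029])-o['tool_pos']);q['extrinsics']=F
im=cv2.imread('pics/w2.png')
print('expected knob top/bottom px',proj(q,[[.5957,.2037,.058],[.5957,.2037,.024],[.5963,.2042,.029]]))
for w in weights(q,im[...,::-1].copy()): print(*w)
cv2.imwrite('pics/c2b.png',cv2.resize(im[160:360,220:420],(600,600),interpolation=cv2.INTER_CUBIC))
E
```

```text
expected knob top/bottom px [[326.0051788  258.51884401]
 [325.44214197 233.79983014]
 [324.39149974 236.21955679]]
[436. 197.] [0.5911 0.1355] 29.9 [0.5905 0.135 ] 32.0 [0.5923 0.1357] 5055
[326. 209.] [0.6016 0.2018] 27.8 [0.5997 0.2022] 29.8 [0.6054 0.2006] 4253
[288. 288.] [0.5648 0.2279] 19.5 [0.5677 0.2358] 21.0 [0.5792 0.2314] 429
[358. 288.] [0.5584 0.2045] 21.4 [0.5557 0.1941] 21.0 [0.5711 0.1919] 411
[325. 335.] [0.3718 0.2767] 196.8 [0.5246 0.2366] 128.0 [0.5504 0.2368] 5668
```

View pics/c2b.png

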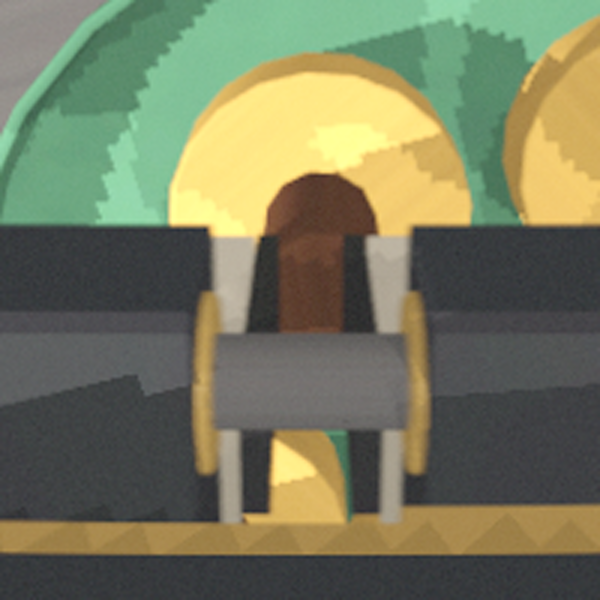

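The crop shows the knob exactly where expected, yet the pads appear over its top with a gap narrower than the knob, and there is a small upward force. So the fingertips seem to sit above the knob rather than around it. I'll descend again in small steps and watch the force.

```bash
python3 -m pendant '[[0,[0.008,0,0.030],[0,0,0]],[0,[0.020,0.001,0.060],[0,0,0]],[0,[0.020,0.001,0.090],[0,0,0]],[0,[0.020,0.001,0.108],[0,0,0]],[0,[0.020,0.001,0.115],[0,0,0]],[0,[0.020,0.001,0.115],[0,0,0]],[0,[0.020,0.001,0.115],[0,0,0]]]'; python3 -m pendant '[[0,[0,0,0.002],[0,0,0]],[0,[0,0,0.004],[0,0,0]],[0,[0,0,0.006],[0,0,0]],[0,[0,0,0.006],[0,0,0]]]'
```

```text
clock: 4.77
tool_pos: [0.5957, 0.2032, 0.0279]
orientation: [179.9, 0.0, -15.9]
force: [0.9, 0.5, 0.5]
opening: 0.0437
gripper_force: 0.0
clock: 5.1
tool_pos: [0.5957, 0.2036, 0.0226]
orientation: [-180.0, -0.0, -15.9]
force: [-0.3, -0.4, -0.3]
opening: 0.0437
gripper_force: 0.0
```

```bash
python3 -m pendant '[[0,[0,0,0.002],[0,0,0]],[0,[0,0,0.004],[0,0,0]],[0,[0,0,0.006],[0,0,0]],[0,[0,0,0.006],[0,0,0]]]'; python3 - <<'E'
from h import *
p,im=snap('side','s4')
u=proj(p,[.5957,.2036,.04])[0].astype(int);print(u)
cv2.imwrite('pics/s4c.png',cv2.resize(im[u[1]-50:u[1]+30,u[0]-50:u[0]+50],(750,600),interpolation=cv2.INTER_CUBIC)[...,::-1])
E
```

```text
clock: 5.43
tool_pos: [0.5954, 0.2033, 0.0157]
orientation: [180.0, 0.0, -15.9]
force: [0.4, -0.1, 0.5]
opening: 0.0438
gripper_force: 0.0
[307 160]
```

View pics/s4c.png

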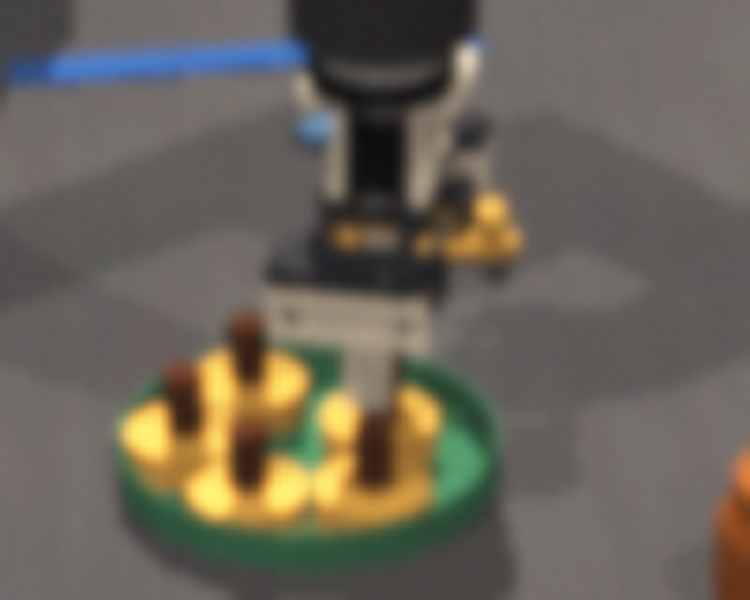

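The side crop shows the fingertip at about (370,405), still above the disc at about (382,415), with no contact force. I'll keep lowering gently, then close.

```bash
python3 -m pendant '[[0,[0,0,0.002],[0,0,0]],[0,[0,0,0.004],[0,0,0]],[0,[0,0,0.006],[0,0,0]],[0,[0,0,0.006],[0,0,0]]]';  python3 -m pendant '[[-1,[0,0,0],[0,0,0]],[-1,[0,0,0],[0,0,0]],[-1,[0,0,0],[0,0,0]],[-1,[0,0,0],[0,0,0]],[-1,[0,0,0],[0,0,0]],[-1,[0,0,0],[0,0,0]]]'
```

```text
clock: 5.82
tool_pos: [0.5954, 0.2032, 0.0096]
orientation: [180.0, 0.0, -15.9]
force: [-1.0, 0.3, 0.0]
opening: 0.0438
gripper_force: 0.0
clock: 6.32
tool_pos: [0.5955, 0.2031, 0.0103]
orientation: [180.0, 0.0, -15.9]
force: [-1.1, -1.4, 0.9]
opening: 0.0212
gripper_force: 30.0
```

```bash
python3 -m pendant '[[-1,[0,0,-0.006],[0,0,0]],[-1,[0,0,-0.018],[0,0,0]],[-1,[0,0,-0.026],[0,0,0]],[-1,[-0.006,0.004,-0.026],[0,0,0]],[-1,[-0.017,0.0115,-0.026],[0,0,0]],[-1,[-0.027,0.018,-0.026],[0,0,0]],[-1,[-0.032,0.0215,-0.026],[0,0,0]],[-1,[-0.032,0.0215,-0.026],[0,0,0]],[-1,[-0.032,0.0215,-0.020],[0,0,0]],[-1,[-0.032,0.0215,-0.014],[0,0,0]]]'; python3 -m pendant '[[-1,[0,0,0.004],[0,0,0]],[-1,[0,0,0.008],[0,0,0]],[-1,[0,0,0.011],[0,0,0]],[-1,[0,0,0.013],[0,0,0]],[-1,[0,0,0.0138],[0,0,0]],[-1,[0,0,0.0138],[0,0,0]]]'
```

```text
clock: 7.15
tool_pos: [0.5599, 0.1922, 0.0243]
orientation: [-179.9, -0.1, -15.9]
force: [1.2, 0.9, -4.7]
opening: 0.021
gripper_force: 30.0
clock: 7.65
tool_pos: [0.559, 0.1915, 0.0103]
orientation: [180.0, 0.0, -15.9]
force: [-0.2, -0.2, -4.8]
opening: 0.0211
gripper_force: 30.0
```

```bash
python3 -m pendant '[[-1,[0,0,0.0007],[0,0,0]],[-1,[0,0,0.0012],[0,0,0]],[-1,[0,0,0.0012],[0,0,0]]]'; python3 -m pendant '[[-0.2,[0,0,0],[0,0,0]],[-0.2,[0,0,0],[0,0,0]],[-0.2,[0,0,0],[0,0,0]],[-0.2,[0,0,-0.015],[0,0,0]],[-0.2,[-0.005,0,-0.045],[0,0,0]],[-0.2,[-0.015,0,-0.085],[0,0,0]],[-0.2,[-0.025,0,-0.125],[0,0,0]],[-0.2,[-0.030,0,-0.160],[0,0,0]],[-0.2,[-0.030,0,-0.170],[0,0,0]],[-0.2,[-0.030,0,-0.170],[0,0,0]]]'
python3 - <<'E'
from h import *
p,im=snap('wrist','w5')
c,r=tin(p,im);print('tin',c,r)
for a,s,w in (knobs(p,im)):
    d=w-c;print(a.round(1),s,w.round(4),'r',(np.linalg.norm(d)*1000).round(1),np.degrees(np.arctan2(d[1],d[0])).round(1))
for w in weights(p,im):
    if 27<w[2]<33: print(*w)
E
```

```text
clock: 7.9
tool_pos: [0.5592, 0.1917, 0.0102]
orientation: [-180.0, -0.0, -15.9]
force: [-2.9, -1.5, 5.9]
opening: 0.0212
gripper_force: 30.0
clock: 8.73
tool_pos: [0.5322, 0.2013, 0.1838]
orientation: [-179.6, -0.3, -15.9]
force: [-0.5, -0.0, -0.8]
opening: 0.0349
gripper_force: 0.0
tin [0.55862953 0.19073128] 0.09691236548038645
[379.7 108.1] 499 [0.5865 0.1338] r 63.4 -63.9
[326.4 154.1] 444 [0.5592 0.1921] r 1.4 66.7
[390.5 173.5] 504 [0.5248 0.1382] r 62.5 -122.8
[280.7 197.9] 492 [0.5303 0.2463] r 62.4 117.0
[340.7 217. ] 494 [0.4957 0.1953] r 63.1 175.9
[237. 287.] [0.4359 0.3206] 32.5 [0.4396 0.3274] 38.4 [0.4539 0.3189] 606
[409. 287.] [0.3887 0.1537] 32.3 [0.3886 0.1458] 38.1 [0.419  0.1406] 588
```

```bash
python3 -m pendant '[[0,[0.006,0.015,0],[0,0,0]],[0,[0.019,0.045,0],[0,0,0]],[0,[0.034,0.080,0],[0,0,0]],[0,[0.049,0.116,0],[0,0,0]],[0,[0.065,0.152,0],[0,0,0]],[0,[0.080,0.188,0],[0,0,0]],[0,[0.095,0.224,0],[0,0,0]],[0,[0.111,0.260,0],[0,0,0]],[0,[0.126,0.296,0],[0,0,0]],[0,[0.140,0.330,0],[0,0,0]]]'; python3 -m pendant '[[0,[0.010,0.023,0],[0,0,0]],[0,[0.016,0.037,0],[0,0,0]],[0,[0.017,0.041,0],[0,0,0]],[0,[0.017,0.041,0],[0,0,0]],[0,[0.017,0.041,0],[0,0,0]]]'
python3 - <<'E'
from h import *
p,im=snap('wrist','w6');print(sensors.get_obs()['tool_pos'],sensors.get_obs()['orientation'])
for a,s,w in (knobs(p,im)): print(a.round(1),s,w.round(4))
for w in weights(p,im): print(*w)
E
```

```text
clock: 9.62
tool_pos: [0.5737, -0.1582, 0.1775]
orientation: [180.0, 0.1, -15.9]
force: [0.4, 0.4, 0.7]
opening: 0.044
gripper_force: 0.0
clock: 10.03
tool_pos: [0.5788, -0.1999, 0.178]
orientation: [180.0, 0.1, -16.0]
force: [-0.7, -1.3, -0.2]
opening: 0.0437
gripper_force: 0.0
[ 0.57905021 -0.19941403  0.17838494] [ 1.79997995e+02  6.48997582e-02 -1.59029486e+01]
[270.7 124.1] 518 [ 0.6457 -0.169 ]
[371.  200.9] 522 [ 0.5506 -0.2389]
[510.  42.] [ 0.6588 -0.3967] 38.5 [ 0.6595 -0.4006] 40.9 [ 0.659  -0.3998] 2359
[275. 122.] [ 0.6454 -0.1694] 30.4 [ 0.6444 -0.1683] 32.5 [ 0.6458 -0.1701] 2640
[367. 192.] [ 0.5518 -0.2385] 31.2 [ 0.5504 -0.2385] 33.6 [ 0.551  -0.2391] 2340
[220. 287.] [ 0.4887 -0.0658] 32.6 [ 0.4927 -0.0584] 38.1 [ 0.5113 -0.0675] 679
[427. 287.] [ 0.4321 -0.2679] 30.7 [ 0.4314 -0.2747] 37.6 [ 0.4393 -0.2711] 656
[398. 337.] [ 0.6688 -0.2903] 360.5 [ 0.3722 -0.2139] 228.3 [ 0.3987 -0.2153] 4737
```

View pics/w6.png

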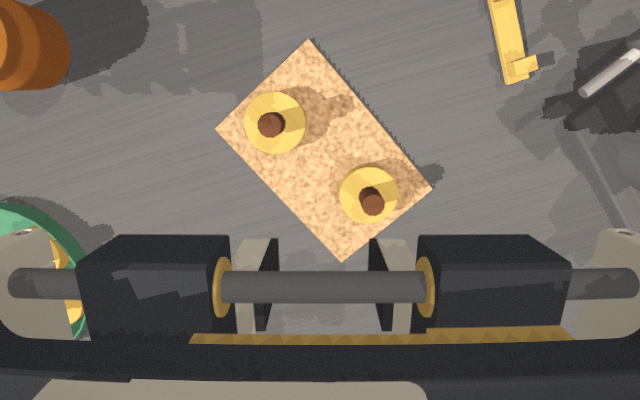

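The wrist view shows mat weights with knobs at (271,124) and (371,201), separately graspable. I'll take the first one, A.

```bash
python3 -m pendant '[[0,[0.015,-0.012,0.010],[0,0,0]],[0,[0.035,-0.030,0.030],[0,0,0]],[0,[0.051,-0.043,0.055],[0,0,0]],[0,[0.056,-0.0475,0.080],[0,0,0]],[0,[0.056,-0.0475,0.105],[0,0,0]],[0,[0.056,-0.0475,0.127],[0,0,0]],[0,[0.056,-0.0475,0.145],[0,0,0]],[0,[0.056,-0.0475,0.158],[0,0,0]],[0,[0.056,-0.0475,0.166],[0,0,0]],[0,[0.056,-0.0475,0.168],[0,0,0]]]'; python3 -m pendant '[[0,[0,0,0],[0,0,0]],[-1,[0,0,0],[0,0,0]],[-1,[0,0,0],[0,0,0]],[-1,[0,0,0],[0,0,0]],[-1,[0,0,0],[0,0,0]],[-1,[0,0,0],[0,0,0]],[-1,[0,0,0],[0,0,0]]]'
```

```text
clock: 10.92
tool_pos: [0.6454, -0.1685, 0.0096]
orientation: [180.0, 0.1, -15.8]
force: [-0.6, 0.2, -0.3]
opening: 0.0444
gripper_force: 0.0
clock: 11.5
tool_pos: [0.6466, -0.1701, 0.012]
orientation: [180.0, -0.1, -15.9]
force: [-1.1, -0.3, 6.0]
opening: 0.0214
gripper_force: 30.0
```

```bash
python3 -m pendant '[[-1,[0,0,-0.008],[0,0,0]],[-1,[0,0,-0.028],[0,0,0]],[-1,[-0.003,-0.007,-0.053],[0,0,0]],[-1,[-0.010,-0.023,-0.070],[0,0,0]],[-1,[-0.021,-0.049,-0.075],[0,0,0]],[-1,[-0.034,-0.080,-0.075],[0,0,0]],[-1,[-0.048,-0.113,-0.075],[0,0,0]],[-1,[-0.062,-0.146,-0.075],[0,0,0]],[-1,[-0.076,-0.179,-0.075],[0,0,0]],[-1,[-0.090,-0.212,-0.075],[0,0,0]]]'; python3 -m pendant '[[-1,[-0.014,-0.033,0],[0,0,0]],[-1,[-0.028,-0.066,0],[0,0,0]],[-1,[-0.042,-0.099,0],[0,0,0]],[-1,[-0.054,-0.127,0],[0,0,0]],[-1,[-0.064,-0.150,0],[0,0,0]],[-1,[-0.071,-0.165,0],[0,0,0]],[-1,[-0.0736,-0.1716,0],[0,0,0]],[-1,[-0.0736,-0.1716,0],[0,0,0]],[-1,[-0.0736,-0.1716,0],[0,0,0]]]'; python3 - <<'E'
from h import *
o=sensors.get_obs();print(o['tool_pos'],o['orientation'])
p,im=snap('wrist','w7')
for w in weights(p,im,.024+o['tool_pos'][2]-.0102): print(*w)
for a,s,w in (knobs(p,im)): print(a.round(1),s,w.round(4))
E
```

```text
clock: 12.33
tool_pos: [0.6165, 0.0603, 0.0858]
orientation: [180.0, 0.1, -16.0]
force: [1.0, 0.2, -3.9]
opening: 0.0215
gripper_force: 30.0
clock: 13.08
tool_pos: [0.5936, 0.2435, 0.0858]
orientation: [179.9, 0.1, -15.9]
force: [-0.8, -0.7, -3.9]
opening: 0.0209
gripper_force: 30.0
[0.59363705 0.24350371 0.08575917] [ 1.79948004e+02  5.10060061e-02 -1.59072528e+01]
[404. 201.] [0.5881 0.2031] 64.2 [0.5923 0.2044] 67.3 [0.5804 0.1744] 12425
[ 87. 202.] [0.6498 0.3589] 32.9 [0.6502 0.3605] 33.9 [0.641 0.395] 4312
[266. 288.] [0.5763 0.2776] 16.4 [0.5779 0.2814] 19.0 [0.5556 0.2998] 485
[380. 288.] [0.5613 0.2243] 16.8 [0.5606 0.2209] 19.0 [0.5278 0.2177] 484
[349. 337.] [0.5288 0.2567] 99.5 [0.5319 0.257 ] 116.0 [0.5033 0.2854] 4873
[481.3 180.7] 1352 [0.587  0.1342]
[403.4 227.4] 425 [0.5689 0.1928]
[323.2 252.7] 1547 [0.566 0.252]
```

```bash
python3 -m pendant '[[-1,[0,-0.0007,0.010],[0,0,0]],[-1,[0,-0.0007,0.025],[0,0,0]],[-1,[0,-0.0007,0.040],[0,0,0]],[-1,[0,-0.0007,0.052],[0,0,0]],[-1,[0,-0.0007,0.060],[0,0,0]],[-1,[0,-0.0007,0.066],[0,0,0]],[-1,[0,-0.0007,0.070],[0,0,0]],[-1,[0,-0.0007,0.073],[0,0,0]],[-1,[0,-0.0007,0.0735],[0,0,0]],[-1,[0,-0.0007,0.0735],[0,0,0]]]'
```

```text
clock: 13.97
tool_pos: [0.5938, 0.2439, 0.0125]
orientation: [179.9, 0.0, -15.9]
force: [-1.6, -3.7, -6.2]
opening: 0.0215
gripper_force: 30.0
```

```bash
python3 -m pendant '[[-1,[0,0,0.0007],[0,0,0]],[-1,[0,0,0.0014],[0,0,0]],[-1,[0,0,0.0014],[0,0,0]]]';python3 -m pendant '[[-1,[0,0,0.0006],[0,0,0]],[-1,[0,0,0.001],[0,0,0]],[-1,[0,0,0.001],[0,0,0]]]'
```

```text
clock: 14.22
tool_pos: [0.5937, 0.2438, 0.0122]
orientation: [179.9, 0.0, -15.9]
force: [-4.2, -6.0, 2.4]
opening: 0.0211
gripper_force: 30.0
clock: 14.47
tool_pos: [0.5938, 0.2437, 0.0121]
orientation: [179.9, 0.0, -15.9]
force: [-7.6, -6.9, 9.1]
opening: 0.0212
gripper_force: 30.0
```

```bash
python3 -m pendant '[[-0.2,[0,0,0],[0,0,0]],[-0.2,[0,0,0],[0,0,0]],[-0.2,[0,0,0],[0,0,0]],[-0.2,[0,0,-0.015],[0,0,0]],[-0.2,[-0.010,0,-0.045],[0,0,0]],[-0.2,[-0.025,0.020,-0.075],[0,0,0]],[-0.2,[-0.045,0.040,-0.105],[0,0,0]],[-0.2,[-0.055,0.050,-0.140],[0,0,0]],[-0.2,[-0.055,0.050,-0.160],[0,0,0]],[-0.2,[-0.055,0.050,-0.160],[0,0,0]]]'
python3 - <<'E'
from h import *
p,im=snap('wrist','w8')
c,r=tin(p,im);print('tin',c,r)
for a,s,w in (knobs(p,im)):
    d=w-c;print(a.round(1),s,w.round(4),'r',(np.linalg.norm(d)*1000).round(1),np.degrees(np.arctan2(d[1],d[0])).round(1))
print(sensors.get_obs()['tool_pos'])
E
```

```text
clock: 15.3
tool_pos: [0.5307, 0.2138, 0.1773]
orientation: [-179.5, -0.5, -15.8]
force: [0.7, 0.9, 0.1]
opening: 0.035
gripper_force: 0.0
tin [0.55872616 0.19099963] 0.09705307926611431
[394.3 103.1] 573 [0.5866 0.134 ] r 63.4 -64.0
[274.1 130.4] 514 [0.5928 0.2446] r 63.5 57.5
[339.5 150.1] 455 [0.5593 0.192 ] r 1.2 59.4
[404.8 170.2] 548 [0.5248 0.1383] r 62.7 -122.8
[292.3 194.9] 506 [0.5305 0.2464] r 62.1 117.0
[353.3 214.6] 513 [0.4958 0.1955] r 63.1 175.9
[0.52983312 0.21356807 0.17448457]
```

View pics/w8.png

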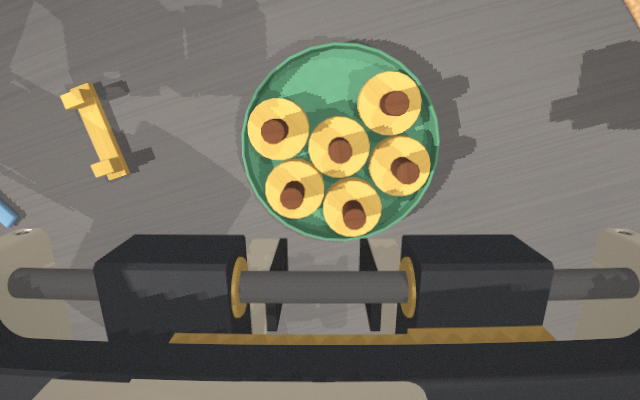

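The tin now holds six weights flat and cleanly spaced, and the free place is at top, about (325,75). Next I'll fetch B.

```bash
python3 -m pendant '[[0,[0.005,0.015,0],[0,0,0]],[0,[0.015,0.045,0],[0,0,0]],[0,[0.027,0.081,0],[0,0,0]],[0,[0.039,0.117,0],[0,0,0]],[0,[0.051,0.153,0],[0,0,0]],[0,[0.063,0.189,0],[0,0,0]],[0,[0.075,0.225,0],[0,0,0]],[0,[0.088,0.262,0],[0,0,0]],[0,[0.100,0.299,0],[0,0,0]],[0,[0.112,0.335,0],[0,0,0]]]'; python3 -m pendant '[[0,[0.012,0.036,0.010],[0,0,0]],[0,[0.023,0.068,0.030],[0,0,0]],[0,[0.030,0.088,0.055],[0,0,0]],[0,[0.032,0.094,0.080],[0,0,0]],[0,[0.032,0.094,0.095],[0,0,0]],[0,[0.032,0.094,0.100],[0,0,0]],[0,[0.032,0.094,0.100],[0,0,0]],[0,[0.032,0.094,0.100],[0,0,0]]]'
```

```text
clock: 16.18
tool_pos: [0.5432, -0.1434, 0.1692]
orientation: [180.0, 0.0, -15.9]
force: [0.6, 0.0, 0.0]
opening: 0.044
gripper_force: 0.0
clock: 16.85
tool_pos: [0.5488, -0.2405, 0.0703]
orientation: [180.0, 0.0, -15.9]
force: [0.9, 1.3, 0.3]
opening: 0.0438
gripper_force: 0.0
```

```bash
python3 -m pendant '[[0,[0.0015,-0.0023,0.015],[0,0,0]],[0,[0.0015,-0.0023,0.032],[0,0,0]],[0,[0.0015,-0.0023,0.045],[0,0,0]],[0,[0.0015,-0.0023,0.053],[0,0,0]],[0,[0.0015,-0.0023,0.058],[0,0,0]],[0,[0.0015,-0.0023,0.059],[0,0,0]],[0,[0.0015,-0.0023,0.059],[0,0,0]]]'; python3 -m pendant '[[-1,[0,0,0],[0,0,0]],[-1,[0,0,0],[0,0,0]],[-1,[0,0,0],[0,0,0]],[-1,[0,0,0],[0,0,0]],[-1,[0,0,0],[0,0,0]],[-1,[0,0,0],[0,0,0]],[-1,[0,0,0],[0,0,0]]]'
```

```text
clock: 17.43
tool_pos: [0.5512, -0.2385, 0.0119]
orientation: [180.0, -0.1, -15.9]
force: [-0.5, 0.3, -0.2]
opening: 0.0438
gripper_force: 0.0
clock: 18.02
tool_pos: [0.5509, -0.2389, 0.0118]
orientation: [180.0, -0.0, -15.9]
force: [-1.2, -3.1, 4.8]
opening: 0.0216
gripper_force: 30.0
```

```bash
python3 -m pendant '[[-1,[0,0,-0.008],[0,0,0]],[-1,[0,0,-0.028],[0,0,0]],[-1,[-0.001,-0.007,-0.053],[0,0,0]],[-1,[-0.003,-0.024,-0.070],[0,0,0]],[-1,[-0.006,-0.050,-0.075],[0,0,0]],[-1,[-0.009,-0.082,-0.075],[0,0,0]],[-1,[-0.013,-0.117,-0.075],[0,0,0]],[-1,[-0.017,-0.152,-0.075],[0,0,0]],[-1,[-0.021,-0.187,-0.075],[0,0,0]],[-1,[-0.025,-0.222,-0.075],[0,0,0]]]'; python3 -m pendant '[[-1,[-0.004,-0.035,0],[0,0,0]],[-1,[-0.008,-0.070,0],[0,0,0]],[-1,[-0.012,-0.105,0],[0,0,0]],[-1,[-0.016,-0.138,0],[0,0,0]],[-1,[-0.019,-0.167,0],[0,0,0]],[-1,[-0.022,-0.190,0],[0,0,0]],[-1,[-0.023,-0.203,0],[0,0,0]],[-1,[-0.0235,-0.2073,0],[0,0,0]],[-1,[-0.0235,-0.2073,0],[0,0,0]],[-1,[-0.0235,-0.2073,0],[0,0,0]]]'
```

```text
clock: 18.85
tool_pos: [0.5864, -0.0163, 0.0859]
orientation: [-180.0, 0.1, -15.9]
force: [0.8, 0.0, -4.8]
opening: 0.0211
gripper_force: 30.0
clock: 19.68
tool_pos: [0.6209, 0.1869, 0.0857]
orientation: [179.9, 0.1, -15.9]
force: [0.5, -0.5, -4.2]
opening: 0.021
gripper_force: 30.0
```

```bash
python3 -m pendant '[[-1,[0.0006,-0.0005,0.010],[0,0,0]],[-1,[0.0006,-0.0005,0.025],[0,0,0]],[-1,[0.0006,-0.0005,0.040],[0,0,0]],[-1,[0.0006,-0.0005,0.050],[0,0,0]],[-1,[0.0006,-0.0005,0.054],[0,0,0]],[-1,[0.0006,-0.0005,0.055],[0,0,0]],[-1,[0.0006,-0.0005,0.055],[0,0,0]]]'; python3 -m pendant '[[-1,[0,0,0.003],[0,0,0]],[-1,[0,0,0.007],[0,0,0]],[-1,[0,0,0.011],[0,0,0]],[-1,[0,0,0.0145],[0,0,0]],[-1,[0,0,0.017],[0,0,0]],[-1,[0,0,0.018],[0,0,0]],[-1,[0,0,0.018],[0,0,0]]]'
```

```text
clock: 20.27
tool_pos: [0.6226, 0.1875, 0.0312]
orientation: [180.0, -0.0, -15.9]
force: [1.0, 0.4, -5.1]
opening: 0.0209
gripper_force: 30.0
clock: 20.85
tool_pos: [0.6196, 0.1879, 0.0155]
orientation: [179.9, 0.2, -15.9]
force: [-17.1, 2.5, 17.0]
opening: 0.0208
gripper_force: 29.9
```

It touched about 4 mm early with an inward side force, so the disc is rubbing the wall. I'll ease up, shift 2 mm inward and lower again.

```bash
python3 -m pendant '[[-1,[0,0,-0.005],[0,0,0]],[-1,[0,0,-0.010],[0,0,0]],[-1,[-0.001,0.0003,-0.010],[0,0,0]],[-1,[-0.002,0.0006,-0.010],[0,0,0]],[-1,[-0.002,0.0006,-0.010],[0,0,0]]]'; python3 -m pendant '[[-1,[0,0,0.003],[0,0,0]],[-1,[0,0,0.0055],[0,0,0]],[-1,[0,0,0.0065],[0,0,0]],[-1,[0,0,0.0065],[0,0,0]]]'
```

```text
clock: 21.27
tool_pos: [0.6202, 0.1878, 0.0231]
orientation: [-180.0, 0.0, -15.9]
force: [-0.1, -0.5, -4.4]
opening: 0.021
gripper_force: 30.0
clock: 21.6
tool_pos: [0.62, 0.1878, 0.0166]
orientation: [180.0, 0.0, -15.9]
force: [-3.1, 0.4, 2.4]
opening: 0.0212
gripper_force: 30.0
```

```bash
python3 - <<'E'
from h import *
p,im=snap('wrist','w9');o=sensors.get_obs();print(o['tool_pos'])
c,r=tin(p,im);print('tin',c,r)
for a,s,w in (knobs(p,im)): print(a.round(1),s,w.round(4))
# along the outward direction in image: print hue/val profile through far edge
t=np.array([.9979,-.0632]);ctr=np.array([.5587,.191])
hsv=cv2.cvtColor(im,cv2.COLOR_RGB2HSV)
for d in np.arange(.080,.104,.001):
    u=proj(p,[*(ctr+t*d),.024])[0];print(round(d,3),u.round(0),hsv[int(u[1]+.5),int(u[0]+.5)].tolist())
q,t2=snap('top','t9');print('toptin',tin(q,t2[:]))
E
```

```text
[0.62008987 0.18780748 0.01680055]
tin [0.56743116 0.18965966] 0.09185147316950135
[323.  254.8] 1312 [0.621  0.1883]
[323.2 306.3] 274 [0.5927 0.1963]
[342.2 327.4] 313 [0.5774 0.1901]
0.08 [318. 209.] [25, 117, 255]
0.081 [318. 208.] [25, 118, 255]
0.082 [318. 206.] [26, 117, 255]
0.083 [317. 204.] [26, 114, 255]
0.084 [317. 202.] [21, 134, 255]
0.085 [316. 201.] [20, 138, 225]
0.086 [316. 199.] [20, 138, 216]
0.087 [315. 197.] [21, 139, 217]
0.088 [315. 195.] [20, 137, 216]
0.089 [315. 194.] [21, 139, 216]
0.09 [314. 192.] [20, 138, 218]
0.091 [314. 190.] [20, 136, 219]
0.092 [313. 188.] [21, 138, 218]
0.093 [313. 186.] [21, 140, 219]
0.094 [313. 185.] [21, 135, 221]
0.095 [312. 183.] [39, 70, 185]
0.096 [312. 181.] [71, 82, 200]
0.097 [311. 179.] [70, 84, 197]
0.098 [311. 177.] [69, 88, 125]
0.099 [310. 176.] [71, 89, 121]
0.1 [310. 174.] [71, 91, 121]
0.101 [310. 172.] [71, 93, 126]
0.102 [309. 170.] [11, 13, 156]
0.103 [309. 168.] [19, 13, 153]
toptin (array([0.27932064, 0.70206123]), np.float64(0.0401137305553223))
```

The disc is tilted in the grip with its outer edge up: its top edge lies further in than its bottom edge, and its inner edge touches the floor first. Pressing gently on down should level it.

```bash
python3 -m pendant '[[-1,[0,0,0.0007],[0,0,0]],[-1,[0,0,0.0015],[0,0,0]],[-1,[0,0,0.0015],[0,0,0]]]'; python3 -m pendant '[[-1,[0,0,0.0007],[0,0,0]],[-1,[0,0,0.0015],[0,0,0]],[-1,[0,0,0.0015],[0,0,0]]]'
```

```text
clock: 21.95
tool_pos: [0.6196, 0.1878, 0.0158]
orientation: [180.0, 0.0, -15.9]
force: [-7.6, 1.2, 8.1]
opening: 0.0211
gripper_force: 30.0
clock: 22.2
tool_pos: [0.6196, 0.1879, 0.0155]
orientation: [180.0, 0.0, -15.9]
force: [-11.7, 0.4, 15.5]
opening: 0.0209
gripper_force: 29.9
```

```bash
python3 - <<'E'
from h import *
p,im=snap('wrist','w10');q,s=snap('side','s10')
u=proj(q,[.6,.19,.03])[0].astype(int)
a=cv2.resize(im[150:350,200:450],(750,600),interpolation=cv2.INTER_CUBIC)[:340];b=cv2.resize(s[u[1]-14:u[1]+21,u[0]-50:u[0]+50],(750,260),interpolation=cv2.INTER_CUBIC)
cv2.imwrite('pics/v10.png',np.vstack([a,b])[...,::-1])
E
```

```text
(no output)
```

View pics/v10.png

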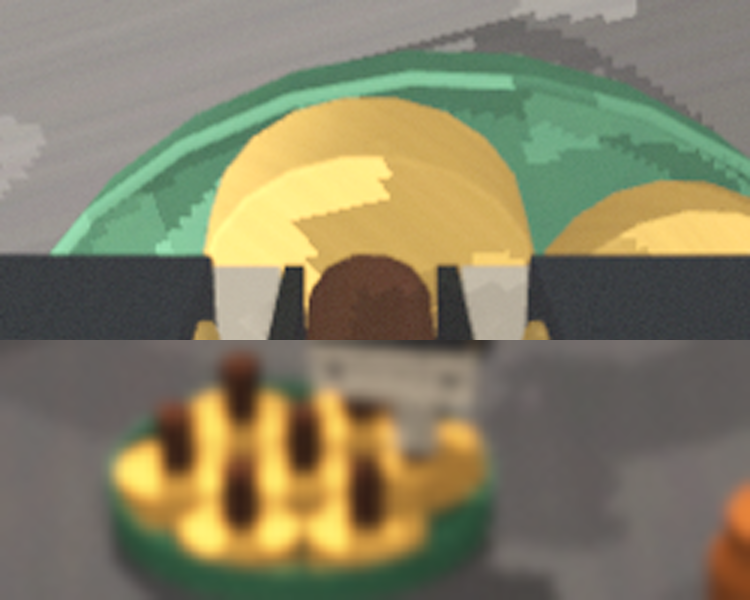

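The crop confirms it: the disc's outer side shows a broad band from about row 97 to row 157, so it is tilted outward-up and wedged against the wall. I'll take it back to the mat, level it there and regrip it.

```bash
python3 -m pendant '[[-1,[0,0,-0.005],[0,0,0]],[-1,[0,0,-0.015],[0,0,0]],[-1,[0,0,-0.035],[0,0,0]],[-1,[0.001,0.006,-0.060],[0,0,0]],[-1,[0.004,0.025,-0.075],[0,0,0]],[-1,[0.008,0.055,-0.080],[0,0,0]],[-1,[0.012,0.090,-0.080],[0,0,0]],[-1,[0.016,0.126,-0.080],[0,0,0]],[-1,[0.020,0.162,-0.080],[0,0,0]],[-1,[0.024,0.198,-0.080],[0,0,0]]]'; python3 -m pendant '[[-1,[0.004,0.036,0],[0,0,0]],[-1,[0.008,0.072,0],[0,0,0]],[-1,[0.012,0.108,0],[0,0,0]],[-1,[0.016,0.144,0],[0,0,0]],[-1,[0.020,0.178,0],[0,0,0]],[-1,[0.024,0.206,0.008],[0,0,0]],[-1,[0.0255,0.224,0.022],[0,0,0]],[-1,[0.0265,0.231,0.040],[0,0,0]],[-1,[0.0265,0.231,0.052],[0,0,0]],[-1,[0.0265,0.231,0.055],[0,0,0]]]'; python3 -m pendant '[[-1,[0,0,0.003],[0,0,0]],[-1,[0,0,0.005],[0,0,0]],[-1,[0,0,0.005],[0,0,0]]]'
python3 - <<'E'
from h import *
p,im=snap('wrist','w11');q,t=snap('top','t11')
print(sensors.get_obs()['tool_pos']); c,r=tin(q,np.where(np.arange(400)[:,None,None]<270,t,0).astype(np.uint8));print('tin(top)',c,r)
E
```

```text
clock: 23.13
tool_pos: [0.589, -0.0107, 0.0942]
orientation: [-180.0, -0.0, -15.9]
force: [0.9, 0.3, -3.9]
opening: 0.0211
gripper_force: 30.0
clock: 23.97
tool_pos: [0.5496, -0.2393, 0.0366]
orientation: [180.0, 0.2, -16.0]
force: [-0.6, -0.2, -4.7]
opening: 0.021
gripper_force: 30.0
clock: 24.22
tool_pos: [0.5519, -0.2382, 0.0342]
orientation: [-180.0, -0.0, -15.9]
force: [-0.3, -0.7, -4.7]
opening: 0.0206
gripper_force: 30.0
[ 0.55201278 -0.23825747  0.03459579]
tin(top) [0.55600596 0.18879378] 0.09722553002362239
```

```bash
python3 -m pendant '[[-1,[0,0,0.004],[0,0,0]],[-1,[0,0,0.008],[0,0,0]],[-1,[0,0,0.012],[0,0,0]],[-1,[0,0,0.015],[0,0,0]],[-1,[0,0,0.016],[0,0,0]],[-1,[0,0,0.016],[0,0,0]]]'; python3 -m pendant '[[-1,[0,0,0.001],[0,0,0]],[-1,[0,0,0.002],[0,0,0]],[-1,[0,0,0.002],[0,0,0]]]'; python3 -m pendant '[[-1,[0,0,0.001],[0,0,0]],[-1,[0,0,0.002],[0,0,0]],[-1,[0,0,0.002],[0,0,0]]]'
```

```text
clock: 24.82
tool_pos: [0.5509, -0.2385, 0.0172]
orientation: [180.0, 0.1, -15.9]
force: [0.3, 0.6, -4.6]
opening: 0.021
gripper_force: 30.0
clock: 25.07
tool_pos: [0.5512, -0.2386, 0.0157]
orientation: [-180.0, 0.0, -15.9]
force: [-0.2, -0.1, -4.1]
opening: 0.021
gripper_force: 30.0
clock: 25.32
tool_pos: [0.5521, -0.2388, 0.0145]
orientation: [180.0, -0.1, -15.9]
force: [-0.3, 0.4, 0.8]
opening: 0.021
gripper_force: 30.0
```

```bash
python3 -m pendant '[[-1,[0,0,0.001],[0,0,0]],[-1,[0,0,0.002],[0,0,0]],[-1,[0,0,0.002],[0,0,0]]]'; python3 -m pendant '[[0,[0,0,0],[0,0,0]],[0,[0,0,0],[0,0,0]],[0,[0,0,0],[0,0,0]],[0,[0,0,-0.015],[0,0,0]],[0,[-0.010,-0.010,-0.045],[0,0,0]],[0,[-0.025,-0.020,-0.085],[0,0,0]],[0,[-0.030,-0.030,-0.125],[0,0,0]],[0,[-0.030,-0.030,-0.155],[0,0,0]],[0,[-0.030,-0.030,-0.165],[0,0,0]],[0,[-0.030,-0.030,-0.165],[0,0,0]]]'
python3 - <<'E'
from h import *
p,im=snap('wrist','w12')
for a,s,w in (knobs(p,im)): print(a.round(1),s,w.round(4))
for w in weights(p,im): 
    if 28<w[2]<34: print(*w)
print(sensors.get_obs()['tool_pos'])
E
```

```text
clock: 25.57
tool_pos: [0.5536, -0.2392, 0.0137]
orientation: [180.0, -0.3, -15.9]
force: [1.8, 0.6, 9.0]
opening: 0.0211
gripper_force: 30.0
clock: 26.4
tool_pos: [0.5324, -0.2015, 0.1805]
orientation: [-179.9, -0.4, -15.9]
force: [0.0, -0.2, -1.0]
opening: 0.0437
gripper_force: 0.0
[356.  150.3] 473 [ 0.5558 -0.2391]
[ 10.  219.7] 431 [0.5865 0.121 ]
[353. 146.] [ 0.5561 -0.2385] 30.3 [ 0.556  -0.2384] 30.7 [ 0.556  -0.2393] 2497
[220. 287.] [ 0.4425 -0.0671] 32.6 [ 0.4466 -0.0595] 38.1 [ 0.4552 -0.0654] 680
[427. 287.] [ 0.3853 -0.2689] 31.8 [ 0.385  -0.2763] 38.1 [ 0.396  -0.2737] 660
[ 0.53120921 -0.20132645  0.1780651 ]
```

```bash
python3 -m pendant '[[0,[0.010,0.009,0.015],[0,0,0]],[0,[0.025,0.022,0.045],[0,0,0]],[0,[0.034,0.0295,0.080],[0,0,0]],[0,[0.034,0.0295,0.110],[0,0,0]],[0,[0.034,0.0295,0.130],[0,0,0]],[0,[0.034,0.0295,0.136],[0,0,0]],[0,[0.034,0.0295,0.136],[0,0,0]],[0,[0.034,0.0295,0.136],[0,0,0]]]'
```

```text
clock: 27.12
tool_pos: [0.5551, -0.2393, 0.0405]
orientation: [180.0, 0.1, -15.9]
force: [0.6, -0.4, 0.2]
opening: 0.0437
gripper_force: 0.0
```

```bash
python3 -m pendant '[[0,[0.0008,-0.0004,0.010],[0,0,0]],[0,[0.0008,-0.0004,0.020],[0,0,0]],[0,[0.0008,-0.0004,0.027],[0,0,0]],[0,[0.0008,-0.0004,0.0305],[0,0,0]],[0,[0.0008,-0.0004,0.0305],[0,0,0]],[0,[0.0008,-0.0004,0.0305],[0,0,0]]]'; python3 -m pendant '[[-1,[0,0,0],[0,0,0]],[-1,[0,0,0],[0,0,0]],[-1,[0,0,0],[0,0,0]],[-1,[0,0,0],[0,0,0]],[-1,[0,0,0],[0,0,0]],[-1,[0,0,0],[0,0,0]],[-1,[0,0,0],[0,0,0]]]'
```

```text
clock: 27.62
tool_pos: [0.556, -0.239, 0.0102]
orientation: [180.0, 0.0, -15.9]
force: [0.8, -0.5, 0.4]
opening: 0.0439
gripper_force: 0.0
clock: 28.2
tool_pos: [0.5563, -0.2392, 0.0106]
orientation: [180.0, -0.0, -15.9]
force: [-1.1, -1.7, 1.9]
opening: 0.0212
gripper_force: 30.0
```

```bash
python3 -m pendant '[[-1,[0,0,-0.008],[0,0,0]],[-1,[0,0,-0.028],[0,0,0]],[-1,[-0.001,-0.007,-0.053],[0,0,0]],[-1,[-0.003,-0.024,-0.070],[0,0,0]],[-1,[-0.006,-0.050,-0.075],[0,0,0]],[-1,[-0.010,-0.082,-0.075],[0,0,0]],[-1,[-0.015,-0.117,-0.075],[0,0,0]],[-1,[-0.019,-0.152,-0.075],[0,0,0]],[-1,[-0.023,-0.187,-0.075],[0,0,0]],[-1,[-0.028,-0.222,-0.075],[0,0,0]]]'; python3 -m pendant '[[-1,[-0.004,-0.035,0],[0,0,0]],[-1,[-0.009,-0.070,0],[0,0,0]],[-1,[-0.013,-0.105,0],[0,0,0]],[-1,[-0.017,-0.138,0],[0,0,0]],[-1,[-0.021,-0.167,0],[0,0,0]],[-1,[-0.024,-0.190,0],[0,0,0]],[-1,[-0.0255,-0.202,0.010],[0,0,0]],[-1,[-0.026,-0.2062,0.022],[0,0,0]],[-1,[-0.026,-0.2062,0.030],[0,0,0]],[-1,[-0.026,-0.2062,0.032],[0,0,0]]]';  python3 -m pendant '[[-1,[0,0,0],[0,0,0]],[-1,[0,0,0],[0,0,0]]]'
```

```text
clock: 29.03
tool_pos: [0.5893, -0.016, 0.0851]
orientation: [180.0, 0.1, -15.9]
force: [1.9, 0.0, -4.4]
opening: 0.0207
gripper_force: 30.0
clock: 29.87
tool_pos: [0.6194, 0.1861, 0.0503]
orientation: [179.8, 0.2, -16.0]
force: [-0.8, -1.1, -5.2]
opening: 0.0217
gripper_force: 30.0
clock: 30.03
tool_pos: [0.6215, 0.1863, 0.0531]
orientation: [180.0, 0.0, -16.0]
force: [-0.0, 0.1, -4.5]
opening: 0.021
gripper_force: 30.0
```

```bash
python3 -m pendant '[[-1,[0,-0.001,0.006],[0,0,0]],[-1,[0,-0.001,0.013],[0,0,0]],[-1,[0,-0.001,0.018],[0,0,0]],[-1,[0,-0.001,0.021],[0,0,0]],[-1,[0,-0.001,0.024],[0,0,0]],[-1,[0,-0.001,0.026],[0,0,0]],[-1,[0,-0.001,0.028],[0,0,0]],[-1,[0,-0.001,0.028],[0,0,0]]]'; python3 -m pendant '[[-1,[0,0,0.002],[0,0,0]],[-1,[0,0,0.004],[0,0,0]],[-1,[0,0,0.006],[0,0,0]],[-1,[0,0,0.006],[0,0,0]]]'
```

```text
clock: 30.7
tool_pos: [0.6217, 0.1885, 0.0249]
orientation: [180.0, 0.0, -15.9]
force: [0.0, -0.2, -5.5]
opening: 0.0209
gripper_force: 30.0
clock: 31.03
tool_pos: [0.6217, 0.1885, 0.0188]
orientation: [180.0, 0.0, -15.9]
force: [0.2, 0.1, -5.3]
opening: 0.0213
gripper_force: 30.0
```

```bash
python3 -m pendant '[[-1,[0,0.0006,0.002],[0,0,0]],[-1,[0,0.0006,0.004],[0,0,0]],[-1,[0,0.0006,0.006],[0,0,0]],[-1,[0,0.0006,0.007],[0,0,0]],[-1,[0,0.0006,0.0075],[0,0,0]],[-1,[0,0.0006,0.0075],[0,0,0]]]'; python3 -m pendant '[[-1,[0,0,0.0005],[0,0,0]],[-1,[0,0,0.001],[0,0,0]],[-1,[0,0,0.001],[0,0,0]]]'
```

```text
clock: 31.53
tool_pos: [0.6216, 0.1879, 0.0116]
orientation: [180.0, 0.0, -15.9]
force: [-0.1, 1.6, -3.8]
opening: 0.021
gripper_force: 30.0
clock: 31.78
tool_pos: [0.6217, 0.188, 0.0107]
orientation: [180.0, -0.0, -15.9]
force: [-0.6, -0.5, -4.1]
opening: 0.0211
gripper_force: 30.0
```

```bash
python3 -m pendant '[[-1,[0,0,0.0005],[0,0,0]],[-1,[0,0,0.001],[0,0,0]],[-1,[0,0,0.001],[0,0,0]]]'
```

```text
clock: 32.03
tool_pos: [0.6218, 0.188, 0.0106]
orientation: [-180.0, -0.0, -15.9]
force: [-3.0, -0.4, 3.8]
opening: 0.0215
gripper_force: 30.0
```

On the floor. Releasing, rising and checking.

```bash
python3 -m pendant '[[-0.2,[0,0,0],[0,0,0]],[-0.2,[0,0,0],[0,0,0]],[-0.2,[0,0,0],[0,0,0]],[-0.2,[0,0,-0.015],[0,0,0]],[-0.2,[-0.015,-0.005,-0.045],[0,0,0]],[-0.2,[-0.040,-0.010,-0.075],[0,0,0]],[-0.2,[-0.065,-0.010,-0.105],[0,0,0]],[-0.2,[-0.080,-0.010,-0.140],[0,0,0]],[-0.2,[-0.085,-0.010,-0.165],[0,0,0]],[-0.2,[-0.085,-0.010,-0.165],[0,0,0]]]'
python3 -m pendant '[[-0.2,[0,0,0],[0,0,0]],[-0.2,[0,0,0],[0,0,0]]]'
python3 - <<'E'
from h import *
p,im=snap('wrist','w13');q,t=snap('top','t13')
c,r=tin(p,im);print('tin',c,r)
for a,s,w in (knobs(p,im)):
    d=w-c;print(a.round(1),s,w.round(4),'r',(np.linalg.norm(d)*1000).round(1),np.degrees(np.arctan2(d[1],d[0])).round(1))
E
```

```text
clock: 32.87
tool_pos: [0.5448, 0.2232, 0.1817]
orientation: [-179.5, -0.4, -15.8]
force: [1.4, -0.2, 1.2]
opening: 0.0352
gripper_force: 0.0
clock: 33.03
tool_pos: [0.5425, 0.2209, 0.1744]
orientation: [-180.0, 0.0, -15.9]
force: [0.9, -0.5, -0.9]
opening: 0.0349
gripper_force: 0.0
tin [0.55880395 0.19079321] 0.09709519707228953
[335.2  90.1] 485 [0.6218 0.1881] r 63.1 -2.5
[404.4 112.8] 588 [0.5865 0.1339] r 63.3 -64.0
[283.5 140.3] 504 [0.5926 0.2446] r 63.6 57.9
[349.2 159.5] 496 [0.5594 0.192 ] r 1.3 62.5
[414.4 179.3] 582 [0.5248 0.1381] r 62.7 -122.8
[301.5 204.3] 528 [0.5305 0.2464] r 62.4 117.0
[362.6 223.7] 537 [0.4957 0.1955] r 63.3 175.7
```

```bash
python3 -c "
from plant import workorder;print(workorder.close_job())"
```

```text
the job is handed in; nothing more can be done
None
```

All seven weights measure in place in the tin, one in the middle and six around; the tin did not move, and I handed the job in at about 33 s. The last weight tilted against the tin wall on the first try, so I levelled it on the mat and placed it again; I never checked the jar or the guides after the moves.

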